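# Hook a seat spring onto its anchor post with a spring puller

## Task

One of the three springs across the stool seat frame is still loose at its front end: take the T-handled spring puller, catch the loose square hook with it, stretch the spring until the hook passes over the head of its anchor post in the front rail, and ease it down and back so that the hook sits on the post's neck under the head. Feel your way: do not overstretch the spring, let it snap back, gouge the frame or touch the springs or frame with anything but the puller. Then unhook the puller, lay it flat on the green cutting mat again, and leave everything else where it is.

Things in the scene. Friction and masses are not known exactly. Their poses are not given: they have to be found in the camera images.
- puller: spring puller, 130 g: orange T handle, steel shaft, downturned hook; lies flat, hook down. Origin: centre of the hub's underside; x along the shaft to the hook, z up. Hub: flat-sided, x -20 to 20 mm, 20 wide (y), 26 tall. Round T bar 18 thick, 90 long (y) at x = -29, z = 13: it bears on fingers gripping the hub when pulling. Shaft diameter 6 at z = 13, ending at x = 90
- puller_hub (a point): where to grip the puller: inside the hub, at x = -6, y = 0, z = 13 mm of the puller; its axes are the puller's
- puller_tip (a point): lowest point of the puller's hook, at x = 87, y = 0, z = 0.4 mm of the puller; its axes are the puller's. The hook, diameter 4.6, goes down from the shaft's end at x = 90, raked 20 degrees back towards the handle; a wire that it pulls lies on its handle side, below the shaft, about 8 mm above this point
- hook: loose end of the spring: open square hook of 3.6 mm wire, level. Origin: middle of its straight outer bar (wire centre). x back along the spring, y along the bar, z up. The bar spans y -19 to 19; arms run back from its ends (y = -19 to x = 24, y = 19 to x = 18); the opening inside is 34 wide, over 20 long. At rest the bar is just over the front rail's inner edge, the opening over the hollow
- spring: loose spring: steel coil, diameter 16, from a pin in the back rail to the hook, which it carries; origin fixed on its anchor post's axis, 8 mm above the strip. It swings sideways and up or down with little force and rests level with the neck. Pulling: 4 N to start, then 0.6 N per mm: 17 N (22 mm) seated, 19.3 N (25.5 mm) when the bar just clears the head's far side; above 22 N it is spoilt
- post (a point): foot of the loose spring's anchor post: on its axis, on top of the front rail's steel strip. x along the spring towards the back rail, z up. Neck diameter 7 up to 11.5 mm; head diameter 14, top at 15.7. Seated: hook origin at x = -4 to -5, z 2 to 9.7. The puller's hook passes beside the post, over 9.5 mm from its axis; with its tip on the strip it holds the bar about 2 mm under the head
- frame: beech stool seat frame, clamped on a dark board; fixed. Origin: board's underside, under the frame's centre; x to the back rail. Frame 245 x 300 mm, rails 40 to 45 wide, tops at 44, steel strips to 46 on front and back rail; board 345 x 350 x 12, front edge at x = -148, nothing higher in front of the rail. Posts at x = -100, y = -75, 0, 75; two rows have their springs on
- mat: green cutting mat, 280 (x) x 240 (y) x 3 mm, fixed to the table; origin: centre of its underside
- spring_b: spring already hooked on its post; origin on that post's axis, 8 mm above the strip
- spring_c: another spring already hooked; origin as for the first
- screwdriver: screwdriver with a blue handle lying on the mat at its +y edge; bystander
- jar_beads: amber jar with a yellow lid, diameter 52, 85 tall; bystander
- jar_screws: clear jar with a blue lid, diameter 52, 85 tall; bystander
- glue: white glue bottle with a red cap, diameter 48, 150 tall; bystander
- pin_tin: round blue tin, diameter 64, 30 tall; bystander
- hammer: hammer lying left of the frame; bystander
- notebook: red notebook, 154 x 214 x 17; bystander
There are look-alikes about, which are no part of the job. Of the things like the puller, leave any that is turquoise; of the rest the larger one is meant.

How it is judged:
On the way, in this order (a step that is already met when the one before it is completed fails the run):
1. the puller's hook has caught the loose spring and pulls it with more than 5 N (contact force between puller and hook above 5 N), for 0.2 s.
2. the square hook sits on the post's neck under the head, held there by the spring alone (x of hook in the frame of post between -0.0085 and -0.002 m and z of hook in the frame of post below 0.0105 m and contact force between puller and hook below 0.5 N), for 0.2 s.
At the end, for the whole second after the job is handed in: The square hook is over the post: its bar 2 to 8.5 mm in front of the post's axis, within 16 mm sideways, and no more than 10.5 mm above the strip (under the head), held by the spring alone; the puller lies flat, at rest and released, with its hub on the green mat (x of hook in the frame of post between -0.0085 and -0.002 m and y of hook in the frame of post between -0.016 and 0.016 m and z of hook in the frame of post below 0.0105 m and x of puller in the frame of mat between -0.14 and 0.14 m and y of puller in the frame of mat between -0.12 and 0.12 m and height (world z) of puller below 0.008 m and angle between puller's own z axis and vertical below 0.15 rad and linear speed of puller below 0.02 m/s); the robot touches nothing.
It fails at once if the puller loads the spring's hook with more than 22 N (spring overstretched or forced) (contact force between puller and hook above 22 N).
It fails at once if the puller presses on the seat frame, a post or a hooked spring with more than 15 N (contact force between puller and spring_b above 15 N or contact force between puller and spring_c above 15 N or contact force between puller and frame above 15 N).
It fails at once if the spring snaps back (its hook moves faster than 0.4 m/s) (linear speed of hook above 0.4 m/s).
It fails at once if the robot itself touches a spring or the frame (contact force between any of the arm, the fingers and spring above 1 N or contact force between any of the arm, the fingers and spring_b above 1 N or contact force between any of the arm, the fingers and spring_c above 1 N or contact force between any of the arm, the fingers and frame above 1 N).
It fails at once if a bystander is shifted by more than 20 mm (distance of any of screwdriver, jar_beads, jar_screws, glue, pin_tin, hammer, notebook from where it was at the start of the episode above 0.02 m).
It also fails if it takes over 70 s, if anything falls off the work surface, if the arm or the gripper's body presses on something with over 40 N, if the wrist force passes 120 N, or if a joint passes its speed limit or range.

## Robot

A 6-joint arm with a two-finger parallel gripper is mounted at the origin on the work surface. World frame = base frame: x ahead of the robot, y to its left, z up, the work surface at z = 0. Lengths are in m, angles in rad, forces in N, time in s.
With the tool pointing down it reaches from about 0.3 to 0.825 m from the base axis. Payload 5.4 kg.
Tool frame: the origin (TCP) lies midway between the tips of the shut fingers; the grasp point (between the pads) lies 19 mm behind it; y points along the fingers, z is the direction in which the jaws open and shut, and the axes are right-handed (so a half turn about y gives the same grasp; the last joint's range is limited). The gripper opens to 92 mm and grips with 3 to 60 N. Pads are 20 mm wide; open, the fingers measure 128 mm over their backs; the gripper's body (75 mm by 189 mm) begins 69 mm behind the grasp point.
Start: joints at [-1.521, 0.158, 1.597, -0, 1.386, -0.21], TCP at [0.148, -0.556, 0.215] pointing down, gripper open.
Joint ranges: [-2.91, 2.91], [-0.94, 2.29], [0.18, 2.7], [-1.29, 4.43], [0.17, 2.64], [-3, 3]. Speed limits (rad/s): [2.57, 2.57, 3.14, 3.14, 3.14, 3.14].

## Interface

Orientations are given as a unit quaternion [w, x, y, z].
In Python, from cell import ctrl gives the robot as it stands.
- The arm moves only by the shell command python3 -m jog 'ROWS' [OPENING] [FORCE]. ROWS is a JSON object of lists of equal length, an entry for each row: "dp": the shift along the tool's x, y, z in cm, a list of three; "angular": the turn, a rotation vector about the tool's x, y, z in degrees, a list of three. In form: {"dp": [[tx, ty, tz], ...], "angular": [[rx, ry, rz], ...]}. A call has 1 to 12 rows; each row shifts and turns the commanded pose from where the row before left it, along the tool's axes as they then stand; what a row does not reach is not made up. A row lasts 1/10 s, in which the tool goes at most 50 mm and 8.59 degrees, less where a joint would pass 70% of its speed; a pose out of reach is approached as far as the arm can. A call with a gripper value outside its range is refused whole. OPENING is the opening in per cent of the stroke, from 0 (shut) to 100 (fully open), set as the call begins (- or left out, the last holds). The fingers move at their own pace and stop on an object; FORCE is the grip in N (left out, the last holds). Time passes only in rows, so rows that do not move let the fingers close. It gives the time, the measured TCP pose, the force and the opening at its end, in the units of the state.
- ctrl.get_state(): the state, without advancing time (a new reading comes with each control period).
- ctrl.grab_frame(name): name is "scene" or "top"; returns the picture (400x640x3 uint8, blue, green, red); there is no depth.
- ctrl.camera_model(name): a dict with "mtx" (3x3 intrinsics, pixels), "dist" ([k1, k2, p1, p2, k3] as OpenCV has them; the pictures are not rectified), "extrinsics" (4x4, takes a point from world to camera coordinates). Camera axes: x right, y down, z forward; pixel columns grow to the right and rows downward; lengths in m; the calibration is good to about 2 mm. A picture is of the moment at which its call begins. camera_model takes no time and is no camera call.
- ctrl.sign_off(): hands the job in, once; it reports no verdict.
The state is a dict: "time_s": time; "joint_positions": joint angles; "dq": joint speeds; "joint_torque": joint torques, N m; "position": TCP position; "eef_rot": TCP orientation; "force": force on the tool from outside, world axes, zero at the start; "torque": the same for the moment, N m; "width": finger opening in m.
Only numpy, scipy, OpenCV 4.12 (cv2) and the standard library are available. Lean on these libraries where they do the work, as an engineer would, in place of code of your own. Each camera call takes 0.05 s, during which the arm holds its last target. There are 200 camera calls.

## Working session

There is one attempt and no reset: what is moved stays moved. The work goes in short steps, Python scripts to look and compute and a shell command to move; the robot and the scene stay as the last step left them, time stands still between calls to the robot, and variables do not carry over. Pictures are saved under pics/ and viewed, about 8 in all and at most 12, crops included, and the job is handed in when it is done.

```bash
mkdir -p pics; ls
python3 - <<'E'
from cell import ctrl
import cv2
for n in("scene","top"):
    cv2.imwrite(f"pics/{n}0.png",ctrl.grab_frame(n)); m=ctrl.camera_model(n); print(n,m)
print(ctrl.get_state())
E
```

```text
pics
scene {'mtx': array([[378.6393453 ,   0.        , 323.981781  ],
       [  0.        , 378.6393453 , 201.09994021],
       [  0.        ,   0.        ,   1.        ]]), 'dist': array([-0.05404036,  0.        ,  0.        ,  0.        ,  0.        ]), 'extrinsics': array([[ 0.69920644,  0.71477282, -0.01449683, -0.35094018],
       [ 0.38796977, -0.39639646, -0.8320753 , -0.12232632],
       [-0.60049131,  0.57616808, -0.5544732 ,  1.58898998],
       [ 0.        ,  0.        ,  0.        ,  1.        ]])}
top {'mtx': array([[371.63769836,   0.        , 321.91909493],
       [  0.        , 371.63769836, 202.05377552],
       [  0.        ,   0.        ,   1.        ]]), 'dist': array([0.01672599, 0.        , 0.        , 0.        , 0.        ]), 'extrinsics': array([[ 7.54240605e-03, -9.99971315e-01, -6.93711868e-04,
         9.23139980e-03],
       [-9.89428858e-01, -7.36241367e-03, -1.44832074e-01,
         4.83778169e-01],
       [ 1.44822812e-01,  1.77876085e-03, -9.89456007e-01,
         1.20220242e+00],
       [ 0.00000000e+00,  0.00000000e+00,  0.00000000e+00,
         1.00000000e+00]])}
{'time_s': 0.1, 'joint_positions': array([-1.52112227e+00,  1.59008859e-01,  1.59806960e+00,  1.59666453e-05,
        1.38620133e+00, -2.10100209e-01]), 'dq': array([ 0.00024662, -0.00205408, -0.00232999, -0.00156836, -0.00036075,
        0.00044928]), 'joint_torque': array([-6.49823032e-04, -3.86504960e+01, -3.22959924e+01,  7.02511403e-02,
        3.39752203e-02, -4.48984781e-05]), 'position': array([ 0.1476523 , -0.55514797,  0.21372294]), 'eef_rot': array([ 0.0916383 , -0.09153165,  0.70174449, -0.70055624]), 'force': array([ 0.19771404, -0.14874675, -0.00777912]), 'torque': array([-0.04244171, -0.02076451, -0.00335804]), 'width': 0.09181229335114766}
```

View pics/scene0.png

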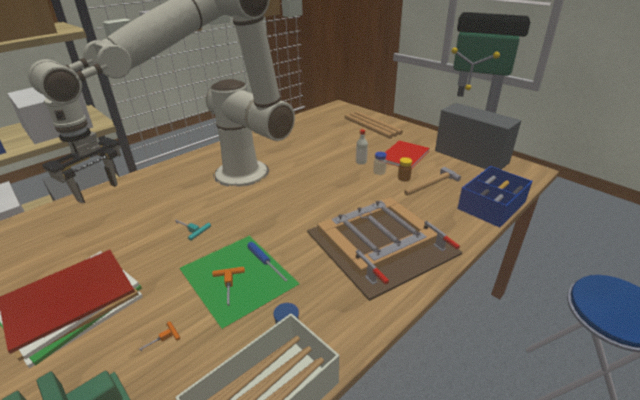

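View pics/top0.png

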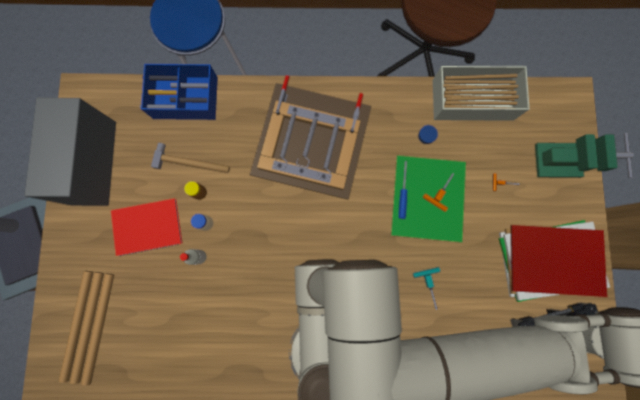

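Orange T-tools are at top (438,193) on the mat and (498,183) off the mat. The turquoise one at (428,275) is excluded. The one on the mat looks larger. An enlarged crop should confirm that and show the springs.

Run:
```python
import cv2,numpy as np
t=cv2.imread("pics/top0.png")
a=cv2.resize(t[75:205,240:380],None,fx=4,fy=4,interpolation=cv2.INTER_CUBIC)   # frame
b=cv2.resize(t[150:250,390:525],None,fx=1.9,fy=1.9,interpolation=cv2.INTER_CUBIC)
b=cv2.resize(t[150:250,390:455+0],None,fx=3.6,fy=3.6,interpolation=cv2.INTER_CUBIC) if 0 else b
im=np.zeros((520,560+b.shape[1]-20,3),np.uint8); im=np.zeros((520,820,3),np.uint8)
im[:520,:560]=a; im[:b.shape[0],561:561+b.shape[1]]=b[:,:259]
cv2.imwrite("pics/c1.png",im[:,:800])
```

```text
(no output)
```

View pics/c1.png

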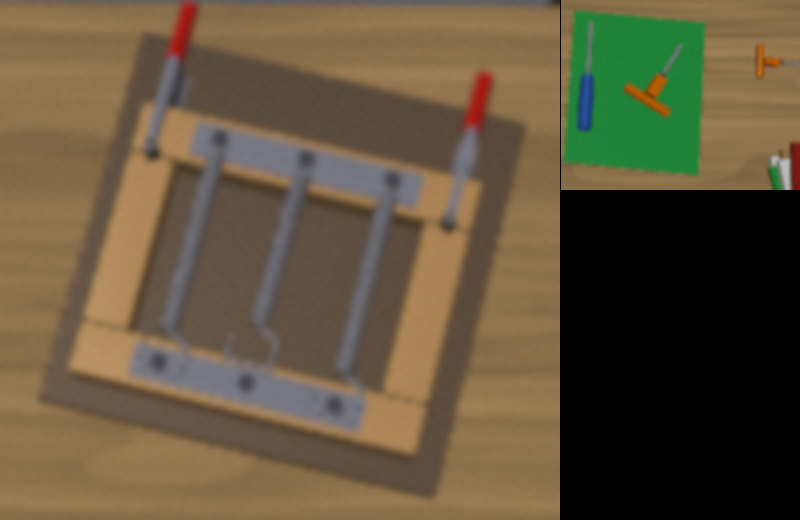

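The middle spring is loose: its hook bar is at crop (245,365) and its post at (246,382). The tool on the mat is the larger orange one. Next I'll fit the frame pose and the puller pose.

```bash
cat > h.py <<'E'
import cv2,numpy as np
from cell import ctrl
from scipy.spatial.transform import Rotation as R
from scipy.optimize import least_squares,minimize
CM={n:ctrl.camera_model(n) for n in("scene","top")}
def proj(P,n):
    m=CM[n];E=m["extrinsics"]
    return cv2.projectPoints(np.asarray(P,float).reshape(-1,1,3),cv2.Rodrigues(E[:3,:3])[0],E[:3,3],m["mtx"],m["dist"])[0].reshape(-1,2)
def pose2(p,L):
    c,s=np.cos(p[2]),np.sin(p[2]);L=np.asarray(L,float)
    return np.c_[p[0]+c*L[:,0]-s*L[:,1],p[1]+s*L[:,0]+c*L[:,1],L[:,2]]
def tool(): 
    s=ctrl.get_state();w,x,y,z=s["eef_rot"];return s["position"],R.from_quat([x,y,z,w]),s
E
cat > fit.py <<'E'
from h import *
c=lambda a:np.array(a)/4+[240-.375,75-.375]
px=c([[159,361],[246,382],[335,405],[220,140],[306,159],[393,180],[147,35],[525,124],[435,497],[40,400]])
def F(d):return [[-.1,.075,.0617],[-.1,0,.0617],[-.1,-.075,.0617],[d,.075,.0617],[d,0,.0617],[d,-.075,.0617],[.197,.175,.012],[.197,-.175,.012],[-.148,-.175,.012],[-.148,.175,.012]]
r=least_squares(lambda p:(proj(pose2(p,F(p[3])),"top")-px).ravel(),[.6,.05,0,.1],loss="soft_l1")
print("frame",r.x,"\n",r.fun.reshape(-1,2).round(2))
fr=r.x[:3]
# puller: orange mask in both views
ims={n:cv2.imread(f"pics/{n}0.png") for n in CM}; roi={"top":(405,160,475,225),"scene":(200,255,260,315)}
mask={}
for n,im in ims.items():
    h=cv2.cvtColor(im,cv2.COLOR_BGR2HSV); m=cv2.inRange(h,(3,120,60),(22,255,255)); x0,y0,x1,y1=roi[n]
    k=np.zeros_like(m);k[y0:y1,x0:x1]=m[y0:y1,x0:x1];mask[n]=cv2.GaussianBlur(k.astype(np.float32)/255,(0,0),1)
a=np.arange(16)*np.pi/8
bar=np.array([[-.029+.009*np.cos(t),y,.016+.009*np.sin(t)] for t in a for y in(-.045,.045)])
hub=np.array([[x,y,z] for x in(-.02,.02) for y in(-.01,.01) for z in(.003,.029)])
def ren(p,n):
    K=4;m=np.zeros((400*K,640*K),np.uint8)
    for S in(bar,hub):
        q=(proj(pose2(p,S),n)+.5)*K*16-8
        cv2.fillConvexPoly(m,cv2.convexHull(q.astype(np.int32)),255,shift=4)
    return cv2.GaussianBlur(cv2.resize(m,(640,400),interpolation=cv2.INTER_AREA).astype(np.float32)/255,(0,0),1)
cost=lambda p,ns:sum(((ren(p,n)-mask[n])**2).sum() for n in ns)
def inv(u,z):return least_squares(lambda q:(proj([[q[0],q[1],z]],"top")[0]-u),[.5,0]).x
b0=inv([435.3,202.9],.02);t0=inv([453.7,172.6],.016);d=t0-b0;yaw=np.arctan2(d[1],d[0])
print("bar-tip dist",np.hypot(*d)); p0=np.r_[b0+.029*d/np.hypot(*d),yaw]
for ns in(["top"],["scene"],["top","scene"]):
    q=minimize(lambda p:cost(p*[1,1,5] if 0 else p,ns),p0,method="Nelder-Mead",options=dict(initial_simplex=p0+np.array([[0,0,0],[.01,0,0],[0,.01,0],[0,0,.15]]),xatol=1e-5,fatol=1e-3))
    print(ns,q.x,q.fun,cost(p0,ns))
post=pose2(fr,[[-.1,0,.046]])[0];print("post",post)
im=ims["scene"].copy();x0,y0=300,190
z=cv2.resize(im[y0:y0+110,x0:x0+170],None,fx=4.5,fy=4.5,interpolation=cv2.INTER_CUBIC)
def dot(P,col):
    for u in proj(P,"scene"):cv2.circle(z,tuple(int(v) for v in (u+.5-[x0,y0])*4.5),4,col,1)
dot(pose2(fr,F(r.x[3])),(0,0,255));dot(pose2(fr,[[-.083,0,.054],[-.083,.019,.054],[-.083,-.019,.054]]),(0,255,0))
cv2.imwrite("pics/c2.png",z)
p,Q,s=tool();print(Q.as_matrix().round(3))
E
python3 fit.py
```

```text
frame [ 0.68220564  0.0576765  -0.23914725  0.09839821] 
 [[ 0.04  0.04]
 [ 0.25  0.21]
 [ 0.05 -0.1 ]
 [ 0.04 -0.28]
 [ 0.06  0.16]
 [-0.08  0.12]
 [-0.86 -0.83]
 [ 0.6  -0.16]
 [ 0.12  0.5 ]
 [-0.39  0.11]]
bar-tip dist 0.1253490288124324
['top'] [ 0.51345842 -0.38391858 -0.58347723] 65.11448669433594 76.11276
['scene'] [ 0.51176218 -0.38363181 -0.54448279] 31.08530044555664 33.466934
['top', 'scene'] [ 0.51277644 -0.38405376 -0.55801187] 99.14225006103516 109.5797
post [0.58505161 0.08136392 0.046     ]
[[-0.966 -0.     0.257]
 [-0.257  0.002 -0.966]
 [-0.    -1.    -0.002]]
```

View pics/c2.png

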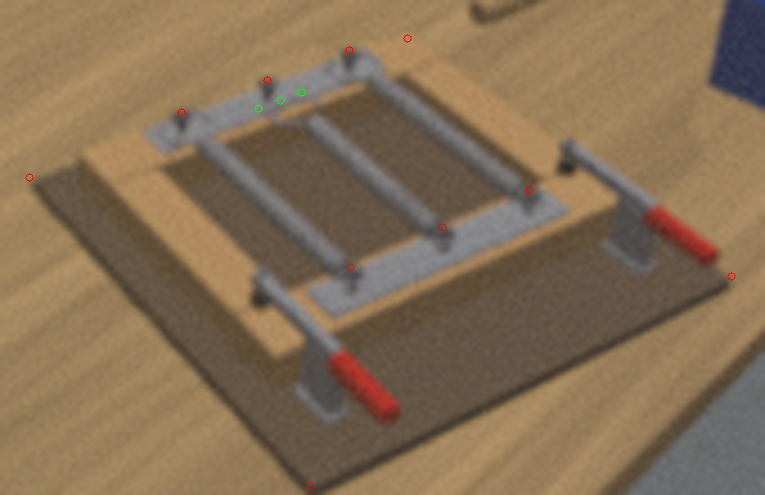

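Fit residuals are under 0.3 px at the posts, and both views agree. The dots in the scene crop sit on the post heads to about 1 px. I'll turn to the puller's yaw (about -0.565), then go over.

```bash
cat > go.py <<'E'
import sys
from h import *
# target TCP x y z (m), yaw of puller x axis (= -tool x)
t=[float(v) for v in sys.argv[1:5]]
p,Q,s=tool();M=Q.as_matrix();yaw=np.arctan2(-M[1,0],-M[0,0])
print("t",round(s["time_s"],2),"pos",p.round(4),"yaw",yaw.round(4),"tilt",M[:,1].round(3),"F",s["force"].round(2),"w",round(s["width"],4))
print("turn y deg",-np.degrees(t[3]-yaw).round(2),"dp cm now",(M.T@(np.array(t[:3])-p)*100).round(2))
c,q=np.cos(t[3]),np.sin(t[3]);N=np.array([[-c,0,-q],[-q,0,c],[0,-1,0]]) 
N[:,2]=np.cross(N[:,0],N[:,1])
print("dp cm after turn",(N.T@(np.array(t[:3])-p)*100).round(2))
E
python3 -m jog '{"dp":[[0,0,0],[0,0,0],[0,0,0],[0,0,0],[0,0,0],[0,0,0],[0,0,0]],"angular":[[0,7.9,0],[0,7.9,0],[0,7.9,0],[0,7.9,0],[0,7.9,0],[0,7.9,0],[0,0,0]]}' 50 10
python3 go.py .507 -.380 .06 -.565
```

```text
time_s: 0.8
position: [0.1477, -0.5553, 0.2141]
eef_rot: [-0.198, 0.198, 0.679, -0.678]
force: [-0.1, 0.5, -0.2]
width: 0.0458
t 0.8 pos [ 0.1477 -0.5553  0.2141] yaw -0.5679 tilt [-0.     0.001 -1.   ] F [-0.15  0.49 -0.22] w 0.0458
turn y deg -0.16 dp cm now [-20.87  15.42 -34.1 ]
dp cm after turn [-20.96  15.41 -34.05]
```

```bash
python3 -m jog '{"dp":[[-2.33,0,-3.79],[-2.33,0,-3.79],[-2.33,0,-3.79],[-2.33,0,-3.79],[-2.33,0,-3.79],[-2.33,0,-3.79],[-2.33,0,-3.79],[-2.33,0,-3.79],[-2.33,0,-3.79],[0,5,0],[0,5,0],[0,4.5,0]],"angular":[[0,0,0],[0,0,0],[0,0,0],[0,0,0],[0,0,0],[0,0,0],[0,0,0],[0,0,0],[0,0,0],[0,0,0],[0,0,0],[0,0,0]]}'
python3 go.py .507 -.380 .06 -.565
python3 - <<'E'
from h import *
im=ctrl.grab_frame("scene");x0,y0=160,210
z=cv2.resize(im[y0:y0+110,x0:x0+160],None,fx=5,fy=5,interpolation=cv2.INTER_CUBIC)
cv2.imwrite("pics/c3.png",z)
E
```

```text
time_s: 2.0
position: [0.5078, -0.3798, 0.0672]
eef_rot: [-0.197, 0.196, 0.679, -0.679]
force: [-1.0, -0.5, -0.7]
width: 0.0457
t 2.0 pos [ 0.5078 -0.3798  0.0672] yaw -0.5625 tilt [-0.001  0.001 -1.   ] F [-0.98 -0.51 -0.71] w 0.0457
turn y deg 0.14 dp cm now [0.06 0.72 0.06]
dp cm after turn [0.06 0.72 0.06]
```

View pics/c3.png

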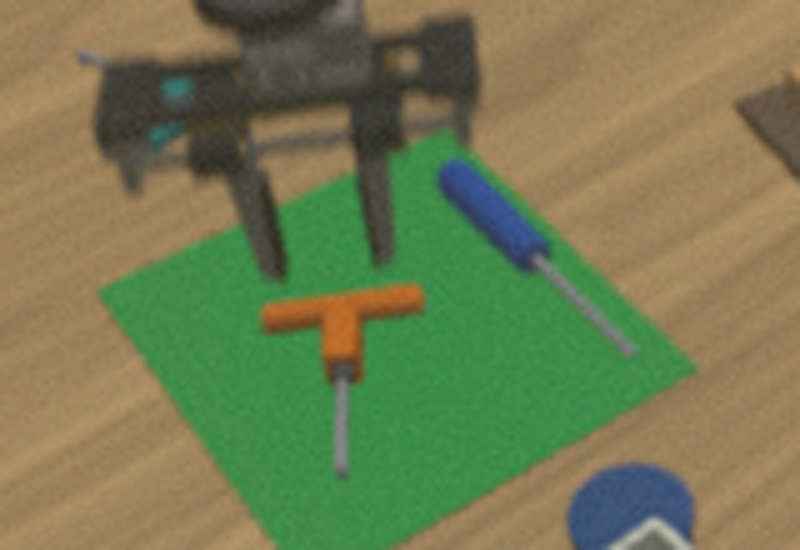

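Run:
```python
from h import *
p,Q,s=tool(); c=lambda P:((proj(P,"scene")+.5-[160,210])*5).round(0).tolist()
print("tcp",c([p]))
for q in([.5128,-.3841,-.558],[.5128,-.3841,-.60]):
  print(c(pose2(q,[[-.029,.045,.016],[-.029,-.045,.016],[.02,0,.016],[.09,0,.016],[-.007,0,.029]])))
```

```text
tcp [[336.0, 273.0]]
[[423.0, 296.0], [263.0, 321.0], [344.0, 370.0], [346.0, 466.0], [340.0, 319.0]]
[[425.0, 298.0], [265.0, 318.0], [343.0, 370.0], [339.0, 467.0], [341.0, 319.0]]
```

The puller model matches the picture: T bar ends at crop (266,320) and (420,298), shaft end at (341,470). The fingers straddle the hub line, so I'll descend and grip.

```bash
python3 -m jog '{"dp":[[0.1,1,0],[0,2,0],[0,2,0],[0,1.1,0],[0,0,0],[0,0,0]],"angular":[[0,1,0],[0,0,0],[0,0,0],[0,0,0],[0,0,0],[0,0,0]]}'
python3 go.py .507 -.3805 .005 -.575; python3 -m jog '{"dp":[[0,0,0],[0,0,0],[0,0,0],[0,0,0],[0,0,0],[0,0,0]],"angular":[[0,0,0],[0,0,0],[0,0,0],[0,0,0],[0,0,0],[0,0,0]]}' 5 50;python3 go.py .507 -.3805 .005 -.575
```

```text
time_s: 2.65
position: [0.5079, -0.3813, 0.0104]
eef_rot: [0.203, -0.205, -0.677, 0.678]
force: [0.3, 0.5, 0.5]
width: 0.0459
t 2.65 pos [ 0.5079 -0.3813  0.0104] yaw -0.5847 tilt [ 0.002 -0.002 -1.   ] F [0.28 0.49 0.48] w 0.0459
turn y deg -0.56 dp cm now [ 0.12  0.54 -0.01]
dp cm after turn [ 0.12  0.54 -0.01]
time_s: 3.25
position: [0.5073, -0.3806, 0.0092]
eef_rot: [0.204, -0.204, -0.677, 0.677]
force: [-0.8, -0.0, 4.6]
width: 0.0196
t 3.25 pos [ 0.5073 -0.3806  0.0092] yaw -0.5849 tilt [ 0.    -0.001 -1.   ] F [-0.79 -0.02  4.57] w 0.0196
turn y deg -0.57 dp cm now [0.02 0.42 0.01]
dp cm after turn [0.02 0.42 0.01]
```

Gripped (19.6 mm), but about 4 mm high on the hub. I'll reopen, go lower and grip again.

```bash
python3 -m jog '{"dp":[[0,0,0],[0,0,0],[0,0,0],[0,0.25,0],[0,0.25,0],[0,0,0],[0,0,0]],"angular":[[0,0,0],[0,0,0],[0,0,0],[0,0,0],[0,0,0],[0,0,0],[0,0,0]]}' 35 50
python3 go.py .507 -.3805 .005 -.585
```

```text
time_s: 3.95
position: [0.507, -0.3802, 0.0034]
eef_rot: [-0.204, 0.204, 0.677, -0.677]
force: [0.3, -0.9, 0.6]
width: 0.0322
t 3.95 pos [ 0.507  -0.3802  0.0034] yaw -0.585 tilt [ 0.  0. -1.] F [ 0.34 -0.94  0.63] w 0.0322
turn y deg 0.0 dp cm now [-0.01 -0.16  0.03]
dp cm after turn [-0.01 -0.16  0.03]
```

```bash
python3 -m jog '{"dp":[[0,-0.1,0],[0,0,0],[0,0,0],[0,0,0],[0,0,0],[0,0,0],[0,0,0]],"angular":[[0,0,0],[0,0,0],[0,0,0],[0,0,0],[0,0,0],[0,0,0],[0,0,0]]}' 5 50
python3 go.py .507 -.3805 .005 -.585; python3 -m jog '{"dp":[[0,-0.5,0],[0,-2,0],[0,-4,0],[0,-4,0],[0,-3,0],[0,-1,0],[0,0,0]],"angular":[[0,0,0],[0,0,0],[0,0,0],[0,0,0],[0,0,0],[0,0,0],[0,0,0]]}'
python3 go.py .507 -.3805 .005 -.239
```

```text
time_s: 4.65
position: [0.507, -0.3802, 0.0046]
eef_rot: [-0.204, 0.204, 0.677, -0.677]
force: [0.2, -0.3, 0.1]
width: 0.0197
t 4.65 pos [ 0.507  -0.3802  0.0046] yaw -0.585 tilt [-0.  0. -1.] F [ 0.19 -0.33  0.09] w 0.0197
turn y deg 0.0 dp cm now [-0.02 -0.04  0.02]
dp cm after turn [-0.02 -0.04  0.02]
time_s: 5.35
position: [0.5077, -0.3809, 0.1511]
eef_rot: [0.203, -0.205, -0.677, 0.678]
force: [0.6, 0.7, -1.3]
width: 0.0198
t 5.35 pos [ 0.5077 -0.3809  0.1511] yaw -0.5849 tilt [ 0.002 -0.002 -1.   ] F [ 0.6  0.7 -1.3] w 0.0198
turn y deg -19.82 dp cm now [ 1.300e-01  1.461e+01 -1.000e-02]
dp cm after turn [ 0.08 14.61 -0.02]
```

```bash
cat > tip.py <<'E'
import sys,os
from h import *
# args: tip local (mm) in post frame -> rows; env-free; PX,PY = post estimate
FY=-.2391;POST=np.array(eval(open("post.txt").read()));GX=.094;GZ=.0012
t=np.array([float(v) for v in sys.argv[1:4]])/1e3
p,Q,s=tool();M=Q.as_matrix();yaw=np.arctan2(-M[1,0],-M[0,0])
c,q=np.cos(FY),np.sin(FY);A=np.array([[c,-q,0],[q,c,0],[0,0,1]])
tipw=p+GX*np.array([np.cos(yaw),np.sin(yaw),0])-[0,0,GZ]
cur=A.T@(tipw-POST)
print("t",round(s["time_s"],2),"tip local mm",(cur*1e3).round(2),"yaw err deg",np.degrees(yaw-FY).round(2),"F local",(A.T@s["force"]).round(2),"w",round(s["width"],4),"tilt",M[:,1].round(4))
print("dp cm",(M.T@A@(t-cur)*100).round(2), "after turn to FY:",end=" ")
tcp=POST+A@(t-[GX,0,-GZ]);D=A.T@(tcp-p)*100;print([round(-D[0],2),round(-D[2],2),round(-D[1],2)])
E
echo "[.58505,.08136,.046]">post.txt
python3 -m jog '{"dp":[[0,0,0],[0,0,0],[0,0,0],[0,0,0]],"angular":[[0,-6.6,0],[0,-6.6,0],[0,-6.6,0],[0,0,0]]}'
python3 tip.py 30 12 45
```

```text
time_s: 5.75
position: [0.5058, -0.379, 0.1465]
eef_rot: [-0.086, 0.083, 0.703, -0.701]
force: [-0.3, 0.1, -1.5]
width: 0.0195
t 5.75 tip local mm [ 126.07 -465.98   99.26] yaw err deg 0.0 F local [-0.36  0.01 -1.51] w 0.0195 tilt [-0.0034  0.0037 -1.    ]
dp cm [  9.58   5.6  -47.78] after turn to FY: [np.float64(9.61), np.float64(5.43), np.float64(-47.8)]
```

```bash
python3 -m jog '{"dp":[[0.96,0,-4.78],[0.96,0,-4.78],[0.96,0,-4.78],[0.96,0,-4.78],[0.96,0,-4.78],[0.96,0,-4.78],[0.96,0,-4.78],[0.96,0,-4.78],[0.96,0,-4.78],[0.96,0,-4.78],[0,0,0],[0,0,0]],"angular":[[0,0,0],[0,0,0],[0,0,0],[0,0,0],[0,0,0],[0,0,0],[0,0,0],[0,0,0],[0,0,0],[0,0,0],[0,0,0],[0,0,0]]}'
python3 tip.py 30 12 30
```

```text
time_s: 6.95
position: [0.526, 0.1076, 0.1481]
eef_rot: [0.085, -0.083, -0.702, 0.702]
force: [-1.1, -0.3, -1.1]
width: 0.0196
t 6.95 tip local mm [ 30.45  11.55 100.92] yaw err deg 0.01 F local [-1.05 -0.53 -1.08] w 0.0196 tilt [-2.5e-03 -5.0e-04 -1.0e+00]
dp cm [ 0.03  7.09 -0.05] after turn to FY: [np.float64(0.04), np.float64(7.09), np.float64(-0.05)]
```

```bash
python3 -m jog '{"dp":[[0,2,0],[0,2.5,0],[0,2,0],[0,0.6,-0.05],[0,0,0],[0,0,0]],"angular":[[0,0,0],[0,0,0],[0,0,0],[0,0,0],[0,0,0],[0,0,0]]}'
python3 tip.py 30 12 30
cat > look.py <<'E'
import sys
from h import *
POST=eval(open("post.txt").read())
out=[]
for n,(x0,y0,w,h,k) in dict(top=(275,125,60,75,7),scene=(325,190,60,75,6)).items():
    im=ctrl.grab_frame(n);k=6.6
    z=cv2.resize(im[y0:y0+h,x0:x0+w],None,fx=k,fy=k,interpolation=cv2.INTER_CUBIC)
    out.append(z)
    p,Q,s=tool();yaw=-.2391;M=Q.as_matrix()
    T=p+M@[-.094,.0012,0];E=p+M@[-.097,-.0114,0]
    P=pose2([POST[0],POST[1],yaw],[[0,0,.0617],[.0,.075,.0617],[0,-.075,.0617]])
    print(n,"tip,shaftend,heads in crop px",((proj(np.vstack([T,E,P]),n)+.5-[x0,y0])*k).round(0).tolist())
cv2.imwrite("pics/"+sys.argv[1],np.hstack(out))
E
python3 look.py c4.png
```

```text
time_s: 7.55
position: [0.5279, 0.1066, 0.0794]
eef_rot: [0.085, -0.085, -0.702, 0.702]
force: [0.2, 0.6, -2.0]
width: 0.0195
t 7.55 tip local mm [32.54 10.85 32.22] yaw err deg -0.1 F local [ 0.08  0.6  -1.97] w 0.0195 tilt [ 1.2e-03 -2.0e-04 -1.0e+00]
dp cm [ 0.25  0.22 -0.11] after turn to FY: [np.float64(0.25), np.float64(0.22), np.float64(-0.1)]
top tip,shaftend,heads in crop px [[170.0, 226.0], [170.0, 214.0], [177.0, 303.0], [32.0, 267.0], [323.0, 338.0]]
scene tip,shaftend,heads in crop px [[286.0, 115.0], [291.0, 97.0], [227.0, 119.0], [347.0, 75.0], [101.0, 165.0]]
```

View pics/c4.png

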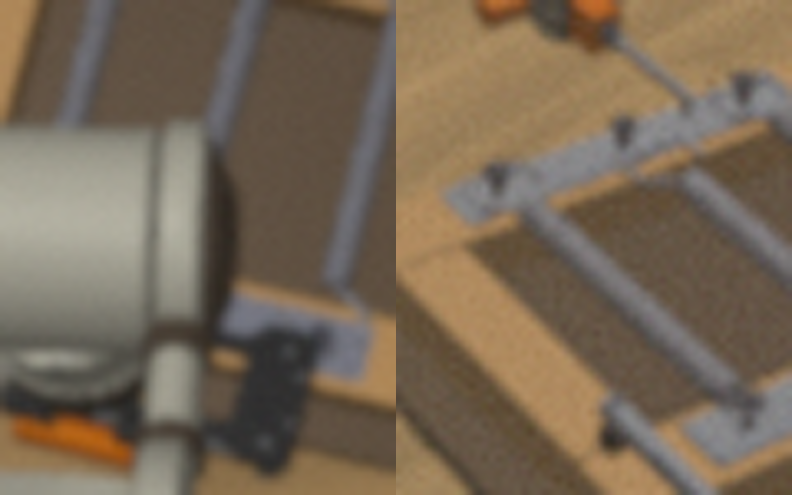

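```bash
cat > zoom.py <<'E'
import sys
from h import *
POST=eval(open("post.txt").read());x0,y0,w,h,k=340,183,66,46,12
im=np.mean([ctrl.grab_frame("scene").astype(float) for _ in range(4)],0).astype(np.uint8)
z=cv2.resize(im[y0:y0+h,x0:x0+w],None,fx=k,fy=k,interpolation=cv2.INTER_LANCZOS4)
cv2.imwrite("pics/"+sys.argv[1],z)
p,Q,s=tool();M=Q.as_matrix()
pr=lambda P:((proj(P,"scene")+.5-[x0,y0])*k).round(0).tolist()
print("tip,shaftend,shaft start",pr([p+M@[-.094,.0012,0],p+M@[-.097,-.0114,0],p+M@[-.027,-.0114,0]]))
print("head mid",pr(pose2([POST[0],POST[1],-.2391],[[0,0,.0596],[0,.075,.0596],[0,-.075,.0596],[.017,0,.054],[.017,.019,.054],[.017,-.019,.054],[.035,-.019,.054],[.041,-.019,.054]])))
E
python3 zoom.py c5.png
```

```text
tip,shaftend,shaft start [[339.0, 294.0], [348.0, 260.0], [199.0, 141.0]]
head mid [[233.0, 306.0], [450.0, 226.0], [3.0, 390.0], [268.0, 353.0], [324.0, 332.0], [210.0, 374.0], [249.0, 407.0], [262.0, 418.0]]
```

View pics/c5.png

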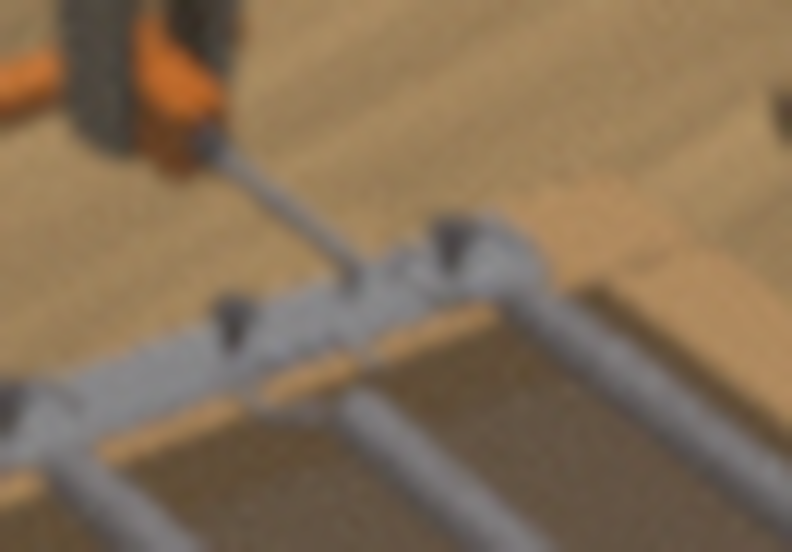

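The heads match my prediction to about 0.2 px: mid head observed at (235,308), predicted (233,306). The shaft end is at (355,262), predicted (348,260), so the tip is about 1 mm further in +y than computed. I'll aim at y≈11 and lower into the opening.

```bash
python3 -m jog '{"dp":[[0,0.5,0],[0,0.5,0],[0,0.5,0],[0,0.5,0],[0,0.5,0],[0,0,0],[0,0,0]],"angular":[[0,0,0],[0,0,0],[0,0,0],[0,0,0],[0,0,0],[0,0,0],[0,0,0]]}'
python3 tip.py 30 11 2
```

```text
time_s: 8.55
position: [0.5271, 0.1074, 0.0534]
eef_rot: [0.085, -0.084, -0.702, 0.702]
force: [0.6, 0.3, -1.4]
width: 0.0197
t 8.55 tip local mm [31.52 11.54  6.21] yaw err deg -0.02 F local [ 0.5   0.39 -1.36] w 0.0197 tilt [-4.e-04  0.e+00 -1.e+00]
dp cm [0.15 0.42 0.05] after turn to FY: [np.float64(0.15), np.float64(0.42), np.float64(0.06)]
```

```bash
python3 -m jog '{"dp":[[0,0.2,0],[0,0.2,0],[0.2,0,0],[0.2,0,0],[0.2,0,0],[0.2,0,0],[0.2,0,0],[0,0,0],[0,0,0]],"angular":[[0,0,0],[0,0,0],[0,0,0],[0,0,0],[0,0,0],[0,0,0],[0,0,0],[0,0,0],[0,0,0]]}'
python3 tip.py 17 11 2
python3 -m jog '{"dp":[[0.1,0,0],[0.1,0,0],[0.1,0,0],[0.1,0,0],[0,0,0],[0,0,0]],"angular":[[0,0,0],[0,0,0],[0,0,0],[0,0,0],[0,0,0],[0,0,0]]}'
python3 tip.py 15 11 2
```

```text
time_s: 9.45
position: [0.5175, 0.1098, 0.0496]
eef_rot: [-0.084, 0.084, 0.702, -0.702]
force: [-0.6, -0.2, -2.3]
width: 0.0198
t 9.45 tip local mm [21.64 11.56  2.45] yaw err deg -0.02 F local [-0.55 -0.39 -2.32] w 0.0198 tilt [ 1.e-04  0.e+00 -1.e+00]
dp cm [0.46 0.04 0.06] after turn to FY: [np.float64(0.46), np.float64(0.04), np.float64(0.06)]
time_s: 10.05
position: [0.5146, 0.1105, 0.0502]
eef_rot: [-0.084, 0.085, 0.702, -0.702]
force: [4.5, -1.0, -1.0]
width: 0.0195
t 10.05 tip local mm [18.68 11.61  2.97] yaw err deg -0.02 F local [ 4.64  0.1  -1.03] w 0.0195 tilt [ 2.3e-03 -2.0e-04 -1.0e+00]
dp cm [0.37 0.1  0.06] after turn to FY: [np.float64(0.37), np.float64(0.1), np.float64(0.06)]
```

Contact at tip x≈18.7 with 4.6 N, as expected. I'll stretch a little more, then raise.

```bash
python3 -m jog '{"dp":[[0.1,0,0],[0.1,0,0],[0.1,0,0],[0.1,0,0],[0,0,0],[0,0,0],[0,0,0]],"angular":[[0,0,0],[0,0,0],[0,0,0],[0,0,0],[0,0,0],[0,0,0],[0,0,0]]}'
python3 tip.py 14 11 14
```

```text
time_s: 10.75
position: [0.511, 0.1114, 0.0502]
eef_rot: [0.083, -0.086, -0.702, 0.702]
force: [7.4, -2.0, -1.1]
width: 0.0197
t 10.75 tip local mm [14.92 11.6   3.  ] yaw err deg -0.02 F local [ 7.68 -0.22 -1.14] w 0.0197 tilt [ 2.9e-03 -4.0e-04 -1.0e+00]
dp cm [ 0.09 -1.1   0.06] after turn to FY: [np.float64(0.09), np.float64(-1.1), np.float64(0.06)]
```

```bash
python3 -m jog '{"dp":[[0,-0.2,0],[0,-0.2,0],[0,-0.2,0],[0,-0.2,0],[0,-0.2,0],[0,-0.2,0],[0,0,0],[0,0,0]],"angular":[[0,0,0],[0,0,0],[0,0,0],[0,0,0],[0,0,0],[0,0,0],[0,0,0],[0,0,0]]}'
python3 tip.py 14 11 14
```

```text
time_s: 11.55
position: [0.5108, 0.1114, 0.0621]
eef_rot: [0.083, -0.085, -0.702, 0.702]
force: [6.8, -2.2, -2.1]
width: 0.0198
t 11.55 tip local mm [14.79 11.56 14.88] yaw err deg -0.02 F local [ 7.1  -0.51 -2.13] w 0.0198 tilt [ 2.7e-03 -4.0e-04 -1.0e+00]
dp cm [0.08 0.09 0.06] after turn to FY: [np.float64(0.08), np.float64(0.09), np.float64(0.06)]
```

```bash
python3 -m jog '{"dp":[[0.15,0,0],[0.15,0,0],[0.15,0,0],[0.15,0,0],[0.15,0,0],[0.15,0,0],[0.15,0,0],[0.15,0,0],[0,0,0],[0,0,0]],"angular":[[0,0,0],[0,0,0],[0,0,0],[0,0,0],[0,0,0],[0,0,0],[0,0,0],[0,0,0],[0,0,0],[0,0,0]]}'
python3 tip.py -8 11 14
```

```text
time_s: 12.55
position: [0.5018, 0.1137, 0.0632]
eef_rot: [0.081, -0.088, -0.702, 0.702]
force: [11.5, -3.0, -2.8]
width: 0.0197
t 12.55 tip local mm [ 5.43 11.62 16.01] yaw err deg -0.03 F local [11.9  -0.15 -2.78] w 0.0197 tilt [ 0.0086 -0.0012 -1.    ]
dp cm [1.34 0.19 0.06] after turn to FY: [np.float64(1.34), np.float64(0.2), np.float64(0.07)]
```

```bash
python3 -m jog '{"dp":[[0.15,0,0],[0.15,0,0],[0.15,0,0],[0.15,0,0],[0.15,0,0],[0.15,0,0],[0.1,0,0],[0,0,0],[0,0,0]],"angular":[[0,0,0],[0,0,0],[0,0,0],[0,0,0],[0,0,0],[0,0,0],[0,0,0],[0,0,0],[0,0,0]]}'
python3 tip.py -8 11 14
```

```text
time_s: 13.45
position: [0.4943, 0.1156, 0.0642]
eef_rot: [0.08, -0.089, -0.702, 0.702]
force: [16.1, -5.1, -2.0]
width: 0.0191
t 13.45 tip local mm [-2.31 11.72 17.01] yaw err deg -0.04 F local [16.87 -1.18 -2.  ] w 0.0191 tilt [ 0.0136 -0.0018 -0.9999]
dp cm [0.57 0.29 0.07] after turn to FY: [np.float64(0.57), np.float64(0.3), np.float64(0.08)]
```

```bash
python3 -m jog '{"dp":[[0.1,0,0],[0.1,0,0],[0.1,0,0],[0.1,0,0],[0.1,0,0],[0,0,0],[0,0,0]],"angular":[[0,0,0],[0,0,0],[0,0,0],[0,0,0],[0,0,0],[0,0,0],[0,0,0]]}'
python3 tip.py -8 11 14; python3 -m jog '{"dp":[[0,0,0]],"angular":[[0,0,0]]}' | grep force
```

```text
time_s: 14.15
position: [0.4905, 0.1166, 0.0647]
eef_rot: [0.079, -0.09, -0.702, 0.702]
force: [18.0, -5.7, -3.3]
width: 0.0192
t 14.15 tip local mm [-6.2  11.76 17.48] yaw err deg -0.05 F local [18.81 -1.26 -3.33] w 0.0192 tilt [ 0.016  -0.0021 -0.9999]
dp cm [0.19 0.34 0.08] after turn to FY: [np.float64(0.18), np.float64(0.35), np.float64(0.08)]
force: [18.3, -5.2, -3.0]
```

```bash
python3 -m jog '{"dp":[[0.1,0,0],[0.1,0,0],[0.05,0,0],[0,0,0],[0,0,0]],"angular":[[0,0,0],[0,0,0],[0,0,0],[0,0,0],[0,0,0]]}'
python3 tip.py -10 11 14; python3 -m jog '{"dp":[[0,0,0]],"angular":[[0,0,0]]}' | grep force
```

```text
time_s: 14.75
position: [0.4887, 0.1171, 0.0649]
eef_rot: [0.078, -0.091, -0.702, 0.702]
force: [18.8, -6.5, -3.4]
width: 0.0193
t 14.75 tip local mm [-8.12 11.82 17.74] yaw err deg -0.05 F local [19.86 -1.9  -3.45] w 0.0193 tilt [ 0.0173 -0.0023 -0.9998]
dp cm [0.19 0.37 0.08] after turn to FY: [np.float64(0.19), np.float64(0.37), np.float64(0.09)]
force: [18.1, -5.9, -3.4]
```

```bash
python3 -m jog '{"dp":[[0.1,0,0],[0,0,0],[0.01,0.2,0],[0,0.2,0],[0.01,0.2,0],[0,0.2,0],[0,0,0],[0,0,0]],"angular":[[0,0,0],[0,0,0],[0,0,0],[0,0,0],[0,0,0],[0,0,0],[0,0,0],[0,0,0]]}'
python3 tip.py -10 11 0; python3 -m jog '{"dp":[[0,0,0]],"angular":[[0,0,0]]}' | grep force
```

```text
time_s: 15.65
position: [0.4881, 0.1173, 0.0573]
eef_rot: [0.078, -0.091, -0.702, 0.702]
force: [18.8, -5.6, -2.1]
width: 0.0193
t 15.65 tip local mm [-8.73 11.9  10.08] yaw err deg -0.05 F local [19.58 -0.99 -2.08] w 0.0193 tilt [ 0.0184 -0.0023 -0.9998]
dp cm [0.15 1.01 0.09] after turn to FY: [np.float64(0.13), np.float64(1.01), np.float64(0.1)]
force: [19.9, -5.6, -2.3]
```

```bash
python3 -m jog '{"dp":[[0.01,0.15,0],[0,0.15,0],[0.01,0.15,0],[0,0,0]],"angular":[[0,0,0],[0,0,0],[0,0,0],[0,0,0]]}'
python3 tip.py -10 11 0; python3 -m jog '{"dp":[[0.01,0.15,0],[0,0.15,0],[0,0,0]],"angular":[[0,0,0],[0,0,0],[0,0,0]]}'; python3 tip.py -10 11 0
```

```text
time_s: 16.15
position: [0.488, 0.1174, 0.0528]
eef_rot: [-0.078, 0.091, 0.702, -0.702]
force: [19.7, -5.6, -1.6]
width: 0.0192
t 16.15 tip local mm [-8.84 11.97  5.57] yaw err deg -0.05 F local [20.45 -0.78 -1.56] w 0.0192 tilt [ 0.0186 -0.0022 -0.9998]
dp cm [0.13 0.55 0.1 ] after turn to FY: [np.float64(0.12), np.float64(0.56), np.float64(0.11)]
time_s: 16.45
position: [0.4881, 0.1174, 0.0499]
eef_rot: [-0.078, 0.091, 0.702, -0.702]
force: [19.7, -5.8, -2.5]
width: 0.0196
t 16.45 tip local mm [-8.73 12.03  2.7 ] yaw err deg -0.05 F local [20.52 -1.02 -2.47] w 0.0196 tilt [ 0.019  -0.0023 -0.9998]
dp cm [0.13 0.27 0.1 ] after turn to FY: [np.float64(0.13), np.float64(0.27), np.float64(0.11)]
```

```bash
python3 -m jog '{"dp":[[0,0.1,0],[0,0.1,0],[0,0.1,0],[0,0,0],[0,0,0]],"angular":[[0,0,0],[0,0,0],[0,0,0],[0,0,0],[0,0,0]]}'; python3 tip.py -10 11 0;  python3 -m jog '{"dp":[[0,0.1,0],[0,0,0],[0,0,0]],"angular":[[0,0,0],[0,0,0],[0,0,0]]}'; python3 tip.py -10 11 0
```

```text
time_s: 16.95
position: [0.4884, 0.1175, 0.0472]
eef_rot: [-0.078, 0.092, 0.702, -0.702]
force: [19.0, -6.6, -0.7]
width: 0.0197
t 16.95 tip local mm [-8.48 12.13 -0.03] yaw err deg -0.04 F local [19.99 -1.96 -0.71] w 0.0197 tilt [ 0.0195 -0.0022 -0.9998]
dp cm [ 0.15 -0.01  0.11] after turn to FY: [np.float64(0.15), np.float64(-0.0), np.float64(0.12)]
time_s: 17.25
position: [0.4884, 0.1175, 0.0462]
eef_rot: [-0.078, 0.092, 0.702, -0.702]
force: [18.9, -5.5, -1.3]
width: 0.0193
t 17.25 tip local mm [-8.44 12.11 -1.01] yaw err deg -0.05 F local [19.66 -0.91 -1.33] w 0.0193 tilt [ 0.0196 -0.0022 -0.9998]
dp cm [ 0.15 -0.1   0.11] after turn to FY: [np.float64(0.16), np.float64(-0.1), np.float64(0.12)]
```

```bash
python3 -m jog '{"dp":[[0,0.1,0],[0,0,0],[0,0,0]],"angular":[[0,0,0],[0,0,0],[0,0,0]]}'; python3 tip.py -10 11 0;  python3 -m jog '{"dp":[[0,0.1,0],[0,0,0],[0,0,0]],"angular":[[0,0,0],[0,0,0],[0,0,0]]}'; python3 tip.py -10 11 0
```

```text
time_s: 17.55
position: [0.4885, 0.1175, 0.0452]
eef_rot: [-0.078, 0.092, 0.702, -0.702]
force: [19.1, -6.9, -0.6]
width: 0.0196
t 17.55 tip local mm [-8.39 12.12 -1.97] yaw err deg -0.05 F local [20.2  -2.14 -0.61] w 0.0196 tilt [ 0.0196 -0.0022 -0.9998]
dp cm [ 0.16 -0.2   0.11] after turn to FY: [np.float64(0.16), np.float64(-0.2), np.float64(0.12)]
time_s: 17.85
position: [0.4887, 0.1175, 0.0444]
eef_rot: [-0.077, 0.092, 0.702, -0.702]
force: [18.6, -5.4, 0.1]
width: 0.0195
t 17.85 tip local mm [-8.2  12.19 -2.76] yaw err deg -0.04 F local [19.37 -0.84  0.14] w 0.0195 tilt [ 0.02   -0.0022 -0.9998]
dp cm [ 0.17 -0.28  0.12] after turn to FY: [np.float64(0.18), np.float64(-0.28), np.float64(0.13)]
```

```bash
python3 -m jog '{"dp":[[0.01,0.1,0],[0,0,0],[0,0,0]],"angular":[[0,0,0],[0,0,0],[0,0,0]]}'; python3 tip.py -10 11 0; python3 zoom.py c6.png
```

```text
time_s: 18.15
position: [0.4888, 0.1175, 0.0438]
eef_rot: [-0.077, 0.092, 0.702, -0.702]
force: [17.0, -5.8, 1.5]
width: 0.0199
t 18.15 tip local mm [-8.03 12.28 -3.37] yaw err deg -0.04 F local [17.91 -1.63  1.54] w 0.0199 tilt [ 0.0206 -0.0022 -0.9998]
dp cm [ 0.19 -0.34  0.13] after turn to FY: [np.float64(0.2), np.float64(-0.34), np.float64(0.14)]
tip,shaftend,shaft start [[250.0, 323.0], [258.0, 291.0], [117.0, 178.0]]
head mid [[233.0, 306.0], [450.0, 226.0], [3.0, 390.0], [268.0, 353.0], [324.0, 332.0], [210.0, 374.0], [249.0, 407.0], [262.0, 418.0]]
```

View pics/c6.png

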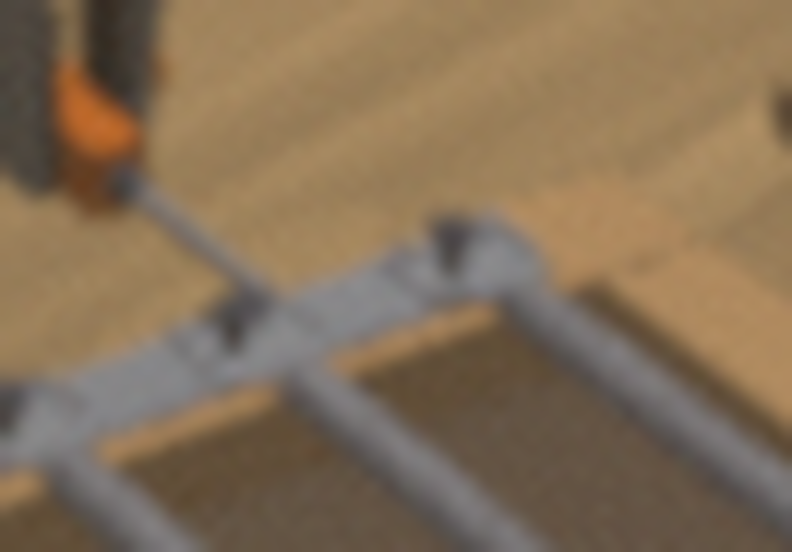

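The spring's hook encloses the middle post at (235,320), as on the neighbouring posts, and the tip rests lightly on the strip (Fz about +3 N over baseline). I'll ease forward, watching Fz.

```bash
python3 -m jog '{"dp":[[-0.1,0,0],[-0.1,0,0],[0,0,0]],"angular":[[0,0,0],[0,0,0],[0,0,0]]}'; python3 tip.py -10 11 0;  python3 -m jog '{"dp":[[-0.1,-0.03,0],[-0.1,-0.03,0],[0,0,0]],"angular":[[0,0,0],[0,0,0],[0,0,0]]}'; python3 tip.py -10 11 0
```

```text
time_s: 18.65
position: [0.4907, 0.1171, 0.0438]
eef_rot: [-0.077, 0.092, 0.702, -0.702]
force: [17.3, -6.1, 2.9]
width: 0.0197
t 18.65 tip local mm [-6.14 12.33 -3.39] yaw err deg -0.04 F local [18.28 -1.78  2.9 ] w 0.0197 tilt [ 0.0203 -0.0021 -0.9998]
dp cm [ 0.38 -0.35  0.13] after turn to FY: [np.float64(0.39), np.float64(-0.34), np.float64(0.14)]
time_s: 18.95
position: [0.4921, 0.1167, 0.0441]
eef_rot: [-0.078, 0.091, 0.702, -0.702]
force: [17.2, -6.0, 1.9]
width: 0.0196
t 18.95 tip local mm [-4.68 12.29 -3.09] yaw err deg -0.04 F local [18.08 -1.75  1.89] w 0.0196 tilt [ 0.0192 -0.002  -0.9998]
dp cm [ 0.53 -0.32  0.13] after turn to FY: [np.float64(0.53), np.float64(-0.31), np.float64(0.13)]
```

```bash
python3 -m jog '{"dp":[[-0.1,-0.03,0],[-0.1,-0.03,0],[0,0,0]],"angular":[[0,0,0],[0,0,0],[0,0,0]]}'; python3 tip.py -10 11 0;  python3 -m jog '{"dp":[[-0.1,-0.03,0],[-0.1,-0.03,0],[0,0,0]],"angular":[[0,0,0],[0,0,0],[0,0,0]]}'; python3 tip.py -10 11 0
```

```text
time_s: 19.25
position: [0.4934, 0.1163, 0.0444]
eef_rot: [-0.078, 0.091, 0.702, -0.702]
force: [15.9, -5.7, 0.4]
width: 0.0192
t 19.25 tip local mm [-3.29 12.19 -2.85] yaw err deg -0.04 F local [16.79 -1.81  0.43] w 0.0192 tilt [ 0.0178 -0.0019 -0.9998]
dp cm [ 0.67 -0.3   0.12] after turn to FY: [np.float64(0.67), np.float64(-0.28), np.float64(0.13)]
time_s: 19.55
position: [0.4939, 0.1162, 0.0444]
eef_rot: [-0.079, 0.09, 0.702, -0.702]
force: [11.7, -4.2, 3.4]
width: 0.0197
t 19.55 tip local mm [-2.85 12.19 -2.76] yaw err deg -0.03 F local [12.35 -1.32  3.42] w 0.0197 tilt [ 0.0145 -0.0014 -0.9999]
dp cm [ 0.71 -0.29  0.12] after turn to FY: [np.float64(0.72), np.float64(-0.28), np.float64(0.12)]
```

The force is now falling while the position stays put, so the bar is on the neck. Continuing to unload.

```bash
python3 -m jog '{"dp":[[-0.1,-0.07,0],[-0.1,-0.07,0],[0,0,0]],"angular":[[0,0,0],[0,0,0],[0,0,0]]}'; python3 tip.py -10 11 0;  python3 -m jog '{"dp":[[-0.1,-0.07,0],[-0.1,-0.07,0],[0,0,0]],"angular":[[0,0,0],[0,0,0],[0,0,0]]}'; python3 tip.py -10 11 0
```

```text
time_s: 19.85
position: [0.4941, 0.116, 0.045]
eef_rot: [-0.081, 0.088, 0.702, -0.702]
force: [10.1, -1.9, 2.5]
width: 0.0199
t 19.85 tip local mm [-2.53 12.08 -2.21] yaw err deg -0.02 F local [10.29  0.52  2.5 ] w 0.0199 tilt [ 0.0108 -0.001  -0.9999]
dp cm [ 0.74 -0.23  0.11] after turn to FY: [np.float64(0.75), np.float64(-0.22), np.float64(0.11)]
time_s: 20.15
position: [0.4944, 0.1158, 0.0455]
eef_rot: [-0.082, 0.087, 0.702, -0.702]
force: [7.5, -1.9, 1.9]
width: 0.0197
t 20.15 tip local mm [-2.24 12.   -1.67] yaw err deg -0.02 F local [ 7.71 -0.12  1.93] w 0.0197 tilt [ 7.1e-03 -5.0e-04 -1.0e+00]
dp cm [ 0.77 -0.17  0.1 ] after turn to FY: [np.float64(0.78), np.float64(-0.17), np.float64(0.1)]
```

```bash
python3 -m jog '{"dp":[[-0.1,-0.07,0],[-0.1,-0.07,0],[0,0,0]],"angular":[[0,0,0],[0,0,0],[0,0,0]]}'; python3 tip.py -10 11 0;  python3 -m jog '{"dp":[[-0.1,-0.06,0],[-0.1,-0.05,0],[-0.1,0,0],[0,0,0]],"angular":[[0,0,0],[0,0,0],[0,0,0],[0,0,0]]}'; python3 tip.py -10 11 0
```

```text
time_s: 20.45
position: [0.4946, 0.1156, 0.046]
eef_rot: [-0.083, 0.086, 0.702, -0.702]
force: [5.8, -1.3, 0.9]
width: 0.0195
t 20.45 tip local mm [-1.95 11.87 -1.17] yaw err deg -0.01 F local [5.97 0.15 0.93] w 0.0195 tilt [ 3.4e-03 -1.0e-04 -1.0e+00]
dp cm [ 0.8  -0.12  0.09] after turn to FY: [np.float64(0.81), np.float64(-0.12), np.float64(0.09)]
time_s: 20.85
position: [0.4952, 0.1153, 0.046]
eef_rot: [-0.085, 0.084, 0.702, -0.702]
force: [-0.6, 1.0, 3.6]
width: 0.0195
t 20.85 tip local mm [-1.28 11.66 -1.16] yaw err deg -0.0 F local [-0.85  0.81  3.58] w 0.0195 tilt [-1.8e-03  3.0e-04 -1.0e+00]
dp cm [ 0.87 -0.11  0.07] after turn to FY: [np.float64(0.87), np.float64(-0.12), np.float64(0.07)]
```

```bash
python3 -m jog '{"dp":[[-0.1,-0.1,0],[-0.15,-0.05,0],[-0.2,0,0],[-0.2,0,0],[-0.2,0,0],[-0.2,0,0],[0,0,0],[0,0,0]],"angular":[[0,0,0],[0,0,0],[0,0,0],[0,0,0],[0,0,0],[0,0,0],[0,0,0],[0,0,0]]}'; python3 tip.py 8 11 30
```

```text
time_s: 21.65
position: [0.5062, 0.1125, 0.0476]
eef_rot: [-0.085, 0.084, 0.702, -0.702]
force: [1.0, -0.3, -0.9]
width: 0.0196
t 21.65 tip local mm [10.02 11.53  0.42] yaw err deg -0.02 F local [ 1.05 -0.04 -0.93] w 0.0196 tilt [-2.e-04  0.e+00 -1.e+00]
dp cm [ 0.2  -2.96  0.05] after turn to FY: [np.float64(0.2), np.float64(-2.96), np.float64(0.06)]
```

```bash
python3 -m jog '{"dp":[[0,-0.3,0],[0,-0.3,0],[0,-0.3,0],[0,-0.3,0],[0,0,0]],"angular":[[0,0,0],[0,0,0],[0,0,0],[0,0,0],[0,0,0]]}'; python3 tip.py 8 11 100
```

```text
time_s: 22.15
position: [0.5067, 0.1125, 0.0604]
eef_rot: [-0.084, 0.085, 0.702, -0.702]
force: [0.4, 0.6, -0.8]
width: 0.0197
t 22.15 tip local mm [10.54 11.71 13.21] yaw err deg -0.01 F local [ 0.26  0.68 -0.82] w 0.0197 tilt [ 0.0013  0.     -1.    ]
dp cm [ 0.24 -8.68  0.07] after turn to FY: [np.float64(0.25), np.float64(-8.68), np.float64(0.07)]
```

```bash
python3 -m jog '{"dp":[[0,-1,0],[0,-2,0],[0,-2,0],[0,-2,0],[0,-1.5,0],[0,0,0],[0,0,0]],"angular":[[0,0,0],[0,0,0],[0,0,0],[0,0,0],[0,0,0],[0,0,0],[0,0,0]]}'; python3 go.py .507 -.380 .1482 -.2391; python3 zoom.py c7.png
```

```text
time_s: 22.85
position: [0.5062, 0.1125, 0.1448]
eef_rot: [-0.084, 0.085, 0.702, -0.702]
force: [0.5, 0.2, -2.2]
width: 0.0194
t 22.85 pos [0.5062 0.1125 0.1448] yaw -0.2394 tilt [ 0.  0. -1.] F [ 0.49  0.22 -2.23] w 0.0194
turn y deg -0.02 dp cm now [-11.75  -0.34  47.83]
dp cm after turn [-11.74  -0.34  47.83]
tip,shaftend,shaft start [[299.0, 54.0], [308.0, 18.0], [158.0, -94.0]]
head mid [[233.0, 306.0], [450.0, 226.0], [3.0, 390.0], [268.0, 353.0], [324.0, 332.0], [210.0, 374.0], [249.0, 407.0], [262.0, 418.0]]
```

View pics/c7.png

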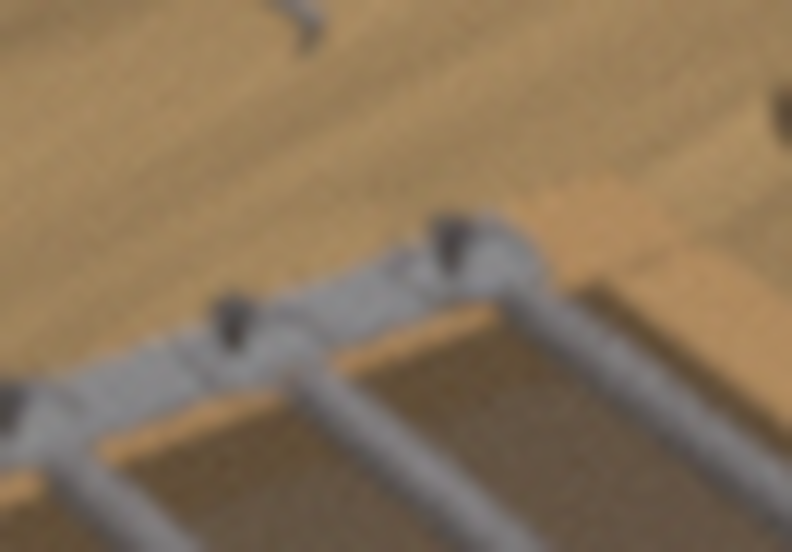

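The middle spring now sits like its neighbours: head at (235,315), coil end at (310,375), same pattern as the +y row. Back to the mat.

```bash
python3 -m jog '{"dp":[[-1.17,0,4.78],[-1.17,0,4.78],[-1.17,0,4.78],[-1.17,0,4.78],[-1.17,0,4.78],[-1.17,0,4.78],[-1.17,0,4.78],[-1.17,0,4.78],[-1.17,0,4.78],[-1.17,0,4.78],[0,0,0]],"angular":[[0,0,0],[0,0,0],[0,0,0],[0,0,0],[0,0,0],[0,0,0],[0,0,0],[0,0,0],[0,0,0],[0,0,0],[0,0,0]]}' >/dev/null;python3 -m jog '{"dp":[[0,0,0],[0,0,0],[0,0,0],[0,0,0],[0,0,0]],"angular":[[0,6.6,0],[0,6.6,0],[0,6.6,0],[0,0,0],[0,0,0]]}';  python3 go.py .507 -.3802 .0048 -.585
```

```text
time_s: 24.65
position: [0.5064, -0.3789, 0.1441]
eef_rot: [-0.203, 0.202, 0.678, -0.677]
force: [-0.2, -0.4, -1.3]
width: 0.0197
t 24.65 pos [ 0.5064 -0.3789  0.1441] yaw -0.5818 tilt [-0.001  0.001 -1.   ] F [-0.21 -0.36 -1.33] w 0.0197
turn y deg 0.18 dp cm now [-0.14 13.93  0.08]
dp cm after turn [-0.12 13.93  0.08]
```

```bash
python3 -m jog '{"dp":[[0,3,0],[0,4,0],[0,3,0],[0,1.5,0],[0,0.8,0],[0,0,0],[0,0,0],[0,0,0]],"angular":[[0,0,0],[0,0,0],[0,0,0],[0,0,0],[0,0,0],[0,0,0],[0,0,0],[0,0,0]]}';  python3 go.py .507 -.3802 .0048 -.585
```

```text
time_s: 25.45
position: [0.5076, -0.3807, 0.0237]
eef_rot: [0.203, -0.205, -0.676, 0.678]
force: [-0.6, 0.2, -1.7]
width: 0.0197
t 25.45 pos [ 0.5076 -0.3807  0.0237] yaw -0.5847 tilt [ 0.002 -0.003 -1.   ] F [-0.57  0.22 -1.66] w 0.0197
turn y deg 0.02 dp cm now [ 0.09  1.89 -0.01]
dp cm after turn [ 0.08  1.89 -0.01]
```

```bash
python3 -m jog '{"dp":[[0,0.5,0],[0,0.5,0],[0,0.3,0],[0,0.2,0],[0,0.1,0],[0,0,0],[0,0,0]],"angular":[[0,0,0],[0,0,0],[0,0,0],[0,0,0],[0,0,0],[0,0,0],[0,0,0]]}';  python3 go.py .507 -.3802 .0048 -.585
```

```text
time_s: 26.15
position: [0.5066, -0.3797, 0.0058]
eef_rot: [0.204, -0.204, -0.677, 0.677]
force: [0.2, -0.9, -1.0]
width: 0.0197
t 26.15 pos [ 0.5066 -0.3797  0.0058] yaw -0.5849 tilt [ 0. -0. -1.] F [ 0.2  -0.89 -0.97] w 0.0197
turn y deg 0.0 dp cm now [-0.06  0.1   0.02]
dp cm after turn [-0.06  0.1   0.02]
```

```bash
python3 -m jog '{"dp":[[0,0.1,0],[0,0,0],[0,0,0]],"angular":[[0,0,0],[0,0,0],[0,0,0]]}'; python3 -m jog '{"dp":[[0,0,0],[0,0,0],[0,0,0],[0,0,0],[0,-1,0],[0,-2,0],[0,-4,0],[0,-4,0],[0,-4,0],[0,-3,0],[0,0,0]],"angular":[[0,0,0],[0,0,0],[0,0,0],[0,0,0],[0,0,0],[0,0,0],[0,0,0],[0,0,0],[0,0,0],[0,0,0],[0,0,0]]}' 50 10
python3 - <<'E'
from h import *
a=ctrl.grab_frame("scene")[210:320,160:320];b=ctrl.grab_frame("top")[75:185,240:380]
f=lambda z:cv2.resize(z,None,fx=2.6,fy=2.6,interpolation=cv2.INTER_CUBIC)
cv2.imwrite("pics/c8.png",np.hstack([f(a),f(b)]))
E
```

```text
time_s: 26.45
position: [0.5066, -0.3796, 0.0047]
eef_rot: [-0.204, 0.204, 0.677, -0.677]
force: [0.7, -0.5, -1.6]
width: 0.0197
time_s: 27.55
position: [0.509, -0.3821, 0.1918]
eef_rot: [0.2, -0.207, -0.675, 0.679]
force: [-0.2, -0.6, 0.3]
width: 0.0458
```

View pics/c8.png

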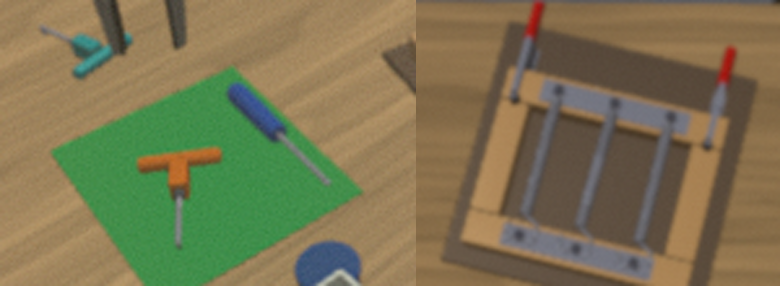

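The puller lies flat on the mat (hub at (178,175)), the gripper is clear, and all three springs look alike on their posts (520,235), (576,248) and (634,264).

```bash
python3 -m jog '{"dp":[[0,0,0],[0,0,0],[0,0,0]],"angular":[[0,0,0],[0,0,0],[0,0,0]]}'; python3 -c "
from cell import ctrl
print(ctrl.sign_off())"
```

```text
time_s: 27.95
position: [0.506, -0.379, 0.1831]
eef_rot: [-0.205, 0.203, 0.678, -0.677]
force: [-1.2, -0.2, 0.6]
width: 0.0464
the job is handed in; nothing more can be done
None
```

The loose middle spring is now hooked on its post and the puller is back on the green mat, released. I handed the job in at about 28 s; no verdict was reported.

- **Stretching:** I caught the hook with the larger orange puller and stretched the spring over the post head. The wrist force peaked at about 20.5 N, against the 22 N limit.
- **Seating:** I lowered until the tip touched the strip, pressing about 5 N at most, and eased back. The pull fell from about 17 N to 0 while the tip moved only about 1–2 mm, so the bar is resting on the neck. The puller then came out without resistance.
- **Last pictures:** The middle spring looks the same as its two neighbours. The puller lies flat with its hub on the mat, the gripper is clear above it, and the screwdriver looks unmoved.
- **Limits of the checks:** Nothing disagreed by more than about 1–2 mm, which is what the cameras and pose readings allow. The hook's height under the head was inferred from the forces and pictures, not measured directly.

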